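# Tip two painted glass panels back in the drying rack

## Robot

A 6-joint arm with a two-finger parallel gripper is mounted at the origin on the work surface. World frame = base frame: x ahead of the robot, y to its left, z up, the work surface at z = 0. Lengths are in m, angles in rad, forces in N, time in s.
With the tool pointing down it reaches from about 0.25 to 0.8 m from the base axis. Payload 3.9 kg.
Tool frame: the origin (TCP) lies on the centre line of the jaws, within the pads' length; the fingertips stand 11 mm ahead of it and the grasp point (between the pads) lies 8 mm behind it; z points along the fingers, y is the line along which they close (so a half turn about z gives the same grasp; the last joint's range is limited). The gripper opens to 85 mm and grips with 20 to 120 N. Pads are 22 mm wide; open, the fingers measure 114 mm over their backs; the gripper's body (76 mm by 85 mm) begins 54 mm behind the grasp point. The pads swing forward as they close: fully open they stand 13 mm farther back than shut.
Start: joints at [1.327, 0.26, -0.138, 1.173, 0, 1.571], TCP at [0.127, 0.509, 0.242] pointing down, gripper open.
Joint ranges: [-2.78, 2.78], [-0.83, 1.72], [-1.28, 1.37], [-1.9, 2.12], [-1.57, 1.48], [-3.14, 3.14]. Speed limits (rad/s): [2.57, 2.57, 3.14, 3.14, 3.14, 3.14].

## Interface

Orientations are given as a 3x3 rotation matrix whose columns are the frame's x, y, z axes.
In Python, from cell import * gives the robot as it stands.
- The arm moves only by the shell command python3 -m inch 'ROWS'. ROWS is JSON, a list of rows, each an object with "slide": the shift along the tool's x, y, z in cm, a list of three; "turn": the turn, a rotation vector about the tool's x, y, z in rad, a list of three; "grip": the gripper command: -1 is fully open, 1 is shut, values between are in proportion. In form: [{"slide": [dx, dy, dz], "turn": [rx, ry, rz], "grip": grip}, ...]. A call has exactly 8 rows; each row is the pose to reach, as a shift and turn from the pose commanded when the call began, along the tool's axes at that moment; what a row does not reach only later rows make up. A row lasts 1/10 s, in which the tool goes at most 50 mm and 8.59 degrees, less where a joint would pass 70% of its speed; a pose out of reach is approached as far as the arm can. A call with a gripper value outside its range is refused whole. The fingers move at their own pace and stop on an object; the grip force is fixed at half the most. Time passes only in rows, so rows that repeat a pose let the fingers close, or fill a call up. It gives the time, the measured TCP pose, the force, the opening and the grip force at its end, in the units of the state.
- get_state(): the state, without advancing time (a new reading comes with each control period).
- read_camera(name): name is "scene" or "top" or "wrist"; returns a dict with "image" (400x640x3 uint8, red, green, blue), "K" (3x3 intrinsics, pixels), "rvec" (rotation vector, rad) and "tvec" (3), from world to camera coordinates, as OpenCV has them. Camera axes: x right, y down, z forward; pixel columns grow to the right and rows downward; lengths in m; the calibration is good to about 2 mm. The wrist camera is an equidistant fisheye: a pixel r from the principal point sees the ray r / f radians off the axis. A picture is of the moment at which its call begins. There is no depth.
- hand_in(): hands the job in; it is judged then, once.
Trained networks look in a picture, given as the dict that the camera call returned (one of the last four; its "shot" number tells which), for a name from the list of things; names that differ only in an ending like _2 or _b are one class to them, and where a whole thing is asked for, a point or a joint stands for the part that bears it (a point fixed in the world has none). Each returns a list of dicts, best first, with "p" (0 to 1); they miss things now and then, are a little off and sometimes report something else, mostly with a low value. They report only what shows in the picture. A call takes as long as a camera call.
- spot_in(label, picture): "centre" ([x, y, z] in m, in the coordinates of the camera as it stood for that picture, good to about 4 mm: the middle of the surface that is visible of it).
The state is a dict: "clock": time; "joint_pos": joint angles; "joint_velocities": joint speeds; "tau": joint torques, N m; "eef_pos": TCP position; "eef_rot": TCP orientation; "ft_force": force on the tool from outside, world axes, zero at the start; "wrist_torque": the same for the moment, N m; "gripper_width": opening from 0.0 (shut) to 1.0 (fully open); "grasp_force": force on a finger pad.
Only numpy, scipy, OpenCV 4.12 (cv2) and the standard library are available. Lean on these libraries where they do the work, as an engineer would, in place of code of your own. Each camera call takes 0.05 s, during which the arm holds its last target. There are 200 camera calls.

## Task

Three small painted glass panels stand in the drying rack, all leaning forward on its front rail, towards the robot. Get the blue and the amber one ready for their next coat: with your fingertips, gently push each of them back over upright so that it comes to lean on the rear rail, its lower edge still in the groove of its own bay. Do not lift the panels; leave the green panel leaning as it is and everything else on the table where it stands.

Things in the scene. Friction and masses are not known exactly. Their poses are not given: they have to be found in the camera images.
- rack: fixed plywood drying rack, 120 (x) x 390 mm (y), 90 mm tall; origin: centre of its underside on the table; +x points away from the robot. Three bays at y = -122, 0, +122 mm. Lower edges of the panels stand on its 12 mm baseboard in a 13 mm wide groove at x = 0, between strips 10 mm tall. Rails along y: 10 mm bars at x = -33 (front) and +33 mm (rear), centres 85 mm above the table
- blue_panel: loose blue glass panel, dark metal frame, 100 (y) x 150 tall (z) x 8 mm thick (x), about 250 g, in any one bay. Origin: middle of its lower edge; z runs up the panel, x through it towards the rear. At the start it leans 20 degrees towards the robot on the front rail, upper 65 mm free above the rail. Pushed past upright it falls by itself on the rear rail and leans 13 to 20 degrees the other way
- blue_panel_top (a point): the middle of the blue panel's upper edge, 150 mm along its z from its lower edge; about 155 mm above the table at the start, 162 mm when upright; the panel is best pushed on its robot-side face close under this point (15 to 25 mm below it)
- amber_panel: loose amber glass panel, dark metal frame, 100 (y) x 150 tall (z) x 8 mm thick (x), about 250 g, in any one bay. Origin: middle of its lower edge; z runs up the panel, x through it towards the rear. At the start it leans 20 degrees towards the robot on the front rail, upper 65 mm free above the rail. Pushed past upright it falls by itself on the rear rail and leans 13 to 20 degrees the other way
- amber_panel_top (a point): the middle of the amber panel's upper edge, 150 mm along its z from its lower edge; about 155 mm above the table at the start, 162 mm when upright; the panel is best pushed on its robot-side face close under this point (15 to 25 mm below it)
- green_panel: loose green glass panel, dark metal frame, 100 (y) x 150 tall (z) x 8 mm thick (x), about 250 g, in any one bay. Origin: middle of its lower edge; z runs up the panel, x through it towards the rear. At the start it leans 20 degrees towards the robot on the front rail, upper 65 mm free above the rail. Pushed past upright it falls by itself on the rear rail and leans 13 to 20 degrees the other way
- green_panel_top (a point): the middle of the green panel's upper edge, 150 mm along its z from its lower edge; about 155 mm above the table at the start, 162 mm when upright; the panel is best pushed on its robot-side face close under this point (15 to 25 mm below it)
- paint_bottle: standing blue plastic paint bottle with black cap, 52 mm across, 130 mm tall; a bystander; origin at the centre of its underside
- paint_jar: standing red paint jar with white lid, 56 mm across, 60 mm tall; a bystander; origin at the centre of its underside
- water_cup: white ceramic water cup, 70 mm across, 80 mm tall; a bystander; origin at the centre of its underside
- palette: white ceramic palette dish, 120 mm across, 16 mm tall; a bystander; origin at the centre of its underside
- sanding_block: cork sanding block lying flat, 45 x 90 x 28 mm tall; a bystander; origin at the centre of its underside

How it is judged:
At the end, for the whole second after the job is handed in: Blue and amber lean back 7-29 deg, upper edge over 22 mm behind the rack's middle line, lower edge in the groove (15 mm of middle line, 25 mm of its start, under 22 mm high), square within 0.15 rad, at rest; green within 20 mm of its start, other things within 30 mm and upright (x of each of blue_panel_top, amber_panel_top in the frame of rack above 0.022 m and angle between blue_panel's own z axis and vertical between 0.12 and 0.5 rad and x of blue_panel in the frame of rack between -0.015 and 0.015 m and height (world z) of each of blue_panel, amber_panel below 0.022 m and distance of each of blue_panel, amber_panel from where it was at the start of the episode below 0.025 m and angle between the y axis of each of blue_panel, amber_panel and the y axis of rack, either way round below 0.15 rad and linear speed of each of blue_panel, amber_panel below 0.02 m/s and angle between amber_panel's own z axis and vertical between 0.12 and 0.5 rad and x of amber_panel in the frame of rack between -0.015 and 0.015 m and x of green_panel_top in the frame of rack below -0.03 m and distance of each of green_panel_top, green_panel from where it was at the start of the episode below 0.02 m and distance of each of paint_bottle, paint_jar, water_cup, palette, sanding_block from where it was at the start of the episode below 0.03 m and angle between each of paint_bottle, paint_jar, water_cup, palette, sanding_block's own z axis and vertical below 0.3 rad); the robot touches nothing.
It fails at once if a panel is lifted: its lower edge more than about 20 mm above the groove floor (height (world z) of any of blue_panel, amber_panel, green_panel above 0.034 m).
It fails at once if the fingers push a panel harder than 25 N (contact force between the fingers and blue_panel above 25 N or contact force between the fingers and amber_panel above 25 N or contact force between the fingers and green_panel above 25 N).
It fails at once if the green panel is disturbed (its upper or lower edge moved more than 20 mm) (distance of any of green_panel_top, green_panel from where it was at the start of the episode above 0.02 m).
It fails at once if a bystander is moved more than 30 mm or tipped over (distance of any of paint_bottle, paint_jar, water_cup, palette, sanding_block from where it was at the start of the episode above 0.03 m or angle between any of paint_bottle, paint_jar, water_cup, palette, sanding_block's own z axis and vertical above 0.3 rad).
It also fails if it takes over 42 s, if anything falls off the work surface, if the arm or the gripper's body presses on something with over 40 N, if the wrist force passes 120 N, or if a joint passes its speed limit or range.

## Working session

There is one attempt and no reset: what is moved stays moved. The work goes in short steps, Python scripts to look and compute and a shell command to move; the robot and the scene stay as the last step left them, time stands still between calls to the robot, and variables do not carry over. Pictures are saved under pics/ and viewed, at most 10 in all, crops included, and the job is handed in when it is done.

```bash
mkdir -p pics
cat > h.py <<'E'
from cell import *
import numpy as np, cv2
def world(pic,c):
    R=cv2.Rodrigues(np.array(pic["rvec"],float))[0]
    return R.T@(np.array(c)-np.array(pic["tvec"]).ravel())
def save(pic,n): cv2.imwrite("pics/"+n,pic["image"][:,:,::-1])
E
python3 - <<'E'
from h import *
for n in ["scene","top"]:
    p=read_camera(n); save(p,n+"1.png")
    for l in ["rack","blue_panel","blue_panel_top","amber_panel","amber_panel_top","green_panel","green_panel_top","paint_bottle","paint_jar","water_cup","palette","sanding_block"]:
        r=spot_in(l,p)
        print(n,l,[(np.round(world(p,q["centre"]),3).tolist(),round(q["p"],2)) for q in r[:2]])
s=get_state();print(s["clock"],s["eef_pos"],np.round(s["eef_rot"],3).tolist(),s["gripper_width"])
E
```

```text
scene rack []
scene blue_panel [([0.567, 0.09, 0.095], 0.59)]
scene blue_panel_top [([0.563, 0.088, 0.09], 0.76)]
scene amber_panel [([0.511, -0.15, 0.091], 0.67)]
scene amber_panel_top []
scene green_panel [([0.538, -0.028, 0.09], 0.67)]
scene green_panel_top [([0.538, -0.029, 0.093], 0.56)]
scene paint_bottle [([0.394, 0.451, 0.065], 0.87), ([0.537, 0.422, 0.024], 0.34)]
scene paint_jar [([0.607, -0.428, 0.042], 0.68)]
scene water_cup [([0.447, -0.402, 0.053], 0.87)]
scene palette [([0.669, 0.423, 0.01], 0.73)]
scene sanding_block [([0.538, 0.418, 0.025], 0.76)]
top rack [([0.559, -0.048, 0.014], 0.8), ([0.372, 0.421, 0.086], 0.49)]
top blue_panel [([0.559, 0.079, 0.109], 0.63)]
top blue_panel_top [([0.561, 0.078, 0.112], 0.96)]
top amber_panel [([0.506, -0.154, 0.116], 0.68)]
top amber_panel_top [([0.504, -0.16, 0.112], 0.83), ([0.439, -0.431, 0.046], 0.23)]
top green_panel [([0.531, -0.033, 0.112], 0.65)]
top green_panel_top [([0.531, -0.04, 0.109], 0.81)]
top paint_bottle [([0.374, 0.423, 0.087], 0.9)]
top paint_jar [([0.596, -0.444, 0.063], 0.62)]
top water_cup [([0.438, -0.435, 0.05], 0.63), ([0.673, 0.426, 0.008], 0.46)]
top palette [([0.675, 0.425, 0.011], 0.72)]
top sanding_block [([0.528, 0.405, 0.026], 0.92)]
1.3 [0.12673526 0.50947185 0.24230293] [[-0.97, 0.241, -0.0], [0.241, 0.97, -0.0], [0.0, -0.0, -1.0]] 1.0012798742128688
```

View pics/scene1.png

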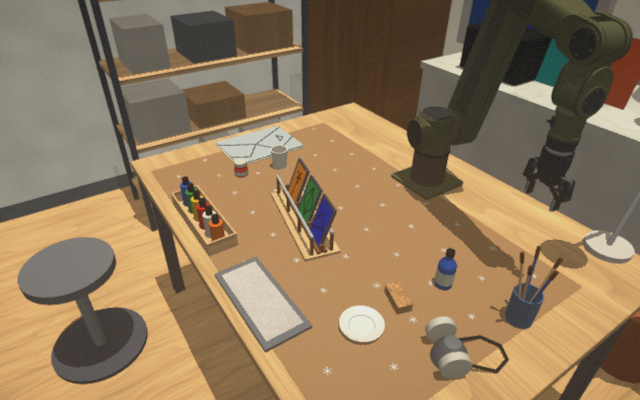

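View pics/top1.png

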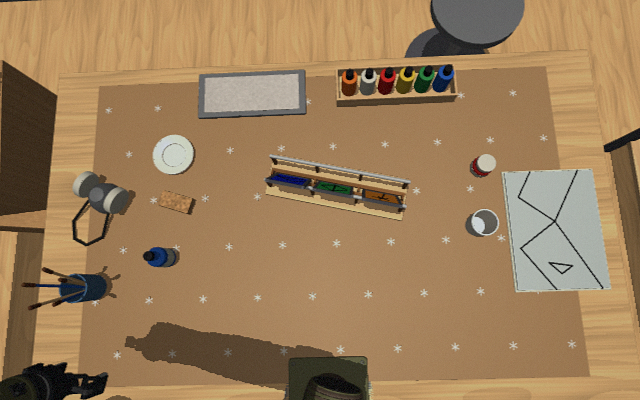

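The pictures show the panels left to right in the top view: blue (290,181), green (333,188), amber (382,195), all with the rack yawed about -12°. The start tool axes are nearly aligned with it (tool -x ≈ rack +x). Next I'll take a zoomed crop for the rack edges.

Run:
```python
from h import *
im=cv2.imread("pics/top1.png")[145:230,255:415]
cv2.imwrite("pics/crop1.png",cv2.resize(im,None,fx=5,fy=5,interpolation=cv2.INTER_CUBIC))
p=read_camera("top")
np.savez("top.npz",K=p["K"],rvec=p["rvec"],tvec=p["tvec"])
```

```text
(no output)
```

View pics/crop1.png

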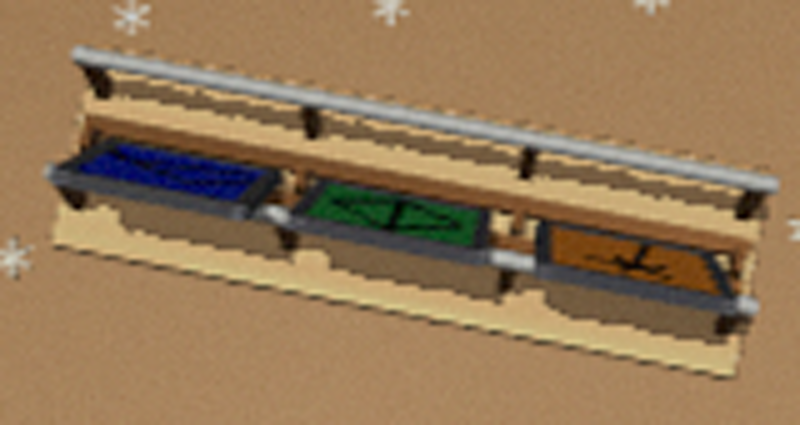

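Run:
```python
from h import *
d=np.load("top.npz");R=cv2.Rodrigues(d["rvec"])[0];t=d["tvec"].ravel()
C=-R.T@t
def w(cx,cy,z):
    v=R.T@np.linalg.inv(d["K"])@[255+cx/5,145+cy/5,1]
    return C+v*(z-C[2])/v[2]
rl,rr,fl,fr=w(77,53,.085),w(775,184,.085),w(50,173,.085),w(752,306,.085)
bl,br=w(53,245,.012),w(735,376,.012)
for a,b in [(rl,rr),(fl,fr),(bl,br)]:
    e=a-b;print(a.round(4),b.round(4),np.linalg.norm(e),np.arctan2(-e[0],e[1]))
yaw=np.mean([np.arctan2(-(a-b)[0],(a-b)[1]) for a,b in [(rl,rr),(fl,fr),(bl,br)]])
X=np.array([np.cos(yaw),np.sin(yaw),0]);Y=np.array([-X[1],X[0],0])
c=(rl+rr+fl+fr)/4; c[2]=0
print("centre",c,"yaw",yaw,"rail gap",((rl+rr-fl-fr)/2)@X,"board front x",((bl+br)/2-c)@X)
s=get_state();T=s["eef_rot"]
for n,a,b in [("blue",(55,180),(240,214)),("green",(290,223),(490,257)),("amber",(540,264),(735,304))]:
    m=(w(*a,.155)+w(*b,.155))/2; print(n,"topedge in rack",(m-c)@X,(m-c)@Y)
for n,y in [("blue",.122),("amber",-.122)]:
    for x in(-.105,-.01):
        g=c+x*X+y*Y; g[2]=.14; print(n,x,g.round(4),"tool slide cm",(100*T.T@(g-s["eef_pos"])).round(2))
print("turn", "tool -x yaw",np.arctan2(-T[1,0],-T[0,0]), "C",C)
```

```text
[0.6347 0.1315 0.085 ] [ 0.5489 -0.236   0.085 ] 0.3773745267099866 -0.22930494174872182
[0.569  0.1464 0.085 ] [ 0.4846 -0.2196  0.085 ] 0.37562965307833013 -0.22661245876728847
[0.5444 0.1565 0.012 ] [ 0.4574 -0.2206  0.012 ] 0.38697592380367435 -0.22665233514651073
centre [ 0.55927445 -0.04439236  0.        ] yaw -0.22752324522084033 rail gap 0.06687936398719552 board front x -0.059677378178121215
blue topedge in rack -0.0498243857878803 0.12323961608026471
green topedge in rack -0.048242721313689584 0.0010365142285809895
amber topedge in rack -0.046702595053268285 -0.12161109353025193
blue -0.105 [0.4845 0.0981 0.14  ] tool slide cm [-44.65 -31.28  10.23]
blue -0.01 [0.5771 0.0767 0.14  ] tool slide cm [-54.15 -31.12  10.23]
amber -0.105 [ 0.4295 -0.1396  0.14  ] tool slide cm [-45.05 -55.68  10.23]
amber -0.01 [ 0.522 -0.161  0.14 ] tool slide cm [-54.55 -55.52  10.23]
turn tool -x yaw -0.24378978490712153 C [ 0.31278092 -0.02666326  1.17556075]
```

```bash
python3 -m inch '[{"slide":[-4,-2.7,0.5],"turn":[0,0,0],"grip":1},{"slide":[-8,-5.4,1],"turn":[0,0,0],"grip":1},{"slide":[-12,-8,1.5],"turn":[0,0,0],"grip":1},{"slide":[-16,-11,2],"turn":[0,0,0],"grip":1},{"slide":[-20,-14,2],"turn":[0,0,0],"grip":1},{"slide":[-22,-15.7,2],"turn":[0,0,0],"grip":1},{"slide":[-22,-15.7,2],"turn":[0,0,0],"grip":1},{"slide":[-22,-15.7,2],"turn":[0,0,0],"grip":1}]'
python3 -m inch '[{"slide":[-4,-3,1],"turn":[0,-0.1,0],"grip":1},{"slide":[-8,-6,2],"turn":[0,-0.2,0],"grip":1},{"slide":[-12,-9,3],"turn":[0,-0.3,0],"grip":1},{"slide":[-16,-12,4],"turn":[0,-0.4,0],"grip":1},{"slide":[-20,-15,5],"turn":[0,-0.5,-0.016],"grip":1},{"slide":[-21,-15.6,6],"turn":[0,-0.5,-0.016],"grip":1},{"slide":[-21,-15.6,6],"turn":[0,-0.5,-0.016],"grip":1},{"slide":[-21,-15.6,6],"turn":[0,-0.5,-0.016],"grip":1}]'
cat >> h.py <<'E'
yaw=-.2275; Xr=np.array([np.cos(yaw),np.sin(yaw),0]); Yr=np.array([-Xr[1],Xr[0],0]); Zr=np.array([0,0,1.])
Rr=np.c_[Xr,Yr,Zr]; c0=np.array([.5593,-.0444,0])
def rep():
    s=get_state(); T=np.array(s["eef_rot"])
    print("t",s["clock"],"tcp in rack",(Rr.T@(s["eef_pos"]-c0)).round(4),"toolz",(Rr.T@T[:,2]).round(3),"F rack",(Rr.T@s["ft_force"]).round(2),"w",round(s["gripper_width"],2))
    return s,T
def slide(g):  # g: target in rack frame
    s,T=rep(); print("slide cm",(100*T.T@(Rr@np.array(g)+c0-s["eef_pos"])).round(2))
    print("rack x in tool",(T.T@Xr).round(3))
E
python3 - <<'E'
from h import *
slide([-.075,.122,.138])
p=read_camera("wrist");save(p,"w1.png")
E
```

```text
clock: 2.15
eef_pos: [0.3025, 0.3039, 0.2225]
eef_rot: [[-0.97, 0.243, -0.0], [0.243, 0.97, 0.001], [0.0, 0.001, -1.0]]
ft_force: [0.6, 0.7, 0.4]
gripper_width: 0.003
grasp_force: 0.0
clock: 2.95
eef_pos: [0.4684, 0.1031, 0.1624]
eef_rot: [[-0.856, 0.225, 0.466], [0.196, 0.974, -0.111], [-0.479, -0.003, -0.878]]
ft_force: [0.3, 0.4, 1.5]
gripper_width: 0.001
grasp_force: 0.0
t 2.95 tcp in rack [-0.1218  0.1232  0.1624] toolz [ 0.479 -0.003 -0.878] F rack [0.21 0.41 1.54] w 0.0
slide cm [-2.94 -0.12  4.39]
rack x in tool [-0.878 -0.     0.479]
```

```bash
python3 -m inch '[{"slide":[-0.7,0,1.1],"turn":[0,0,0],"grip":1},{"slide":[-1.5,-0.1,2.2],"turn":[0,0,0],"grip":1},{"slide":[-2.2,-0.1,3.3],"turn":[0,0,0],"grip":1},{"slide":[-2.9,-0.1,4.4],"turn":[0,0,0],"grip":1},{"slide":[-2.9,-0.1,4.4],"turn":[0,0,0],"grip":1},{"slide":[-2.9,-0.1,4.4],"turn":[0,0,0],"grip":1},{"slide":[-2.9,-0.1,4.4],"turn":[0,0,0],"grip":1},{"slide":[-2.9,-0.1,4.4],"turn":[0,0,0],"grip":1}]'
python3 - <<'E'
from h import *
slide([0,.122,.138])
p=read_camera("scene")
cv2.imwrite("pics/s2.png",cv2.resize(p["image"][120:270,240:440,::-1],None,fx=4,fy=4,interpolation=cv2.INTER_CUBIC))
E
```

```text
clock: 3.8
eef_pos: [0.5132, 0.0903, 0.1377]
eef_rot: [[-0.855, 0.226, 0.466], [0.197, 0.974, -0.112], [-0.479, -0.004, -0.878]]
ft_force: [0.5, -0.1, -0.2]
gripper_width: -0.001
grasp_force: 0.0
t 3.8 tcp in rack [-0.0753  0.1209  0.1377] toolz [ 0.479 -0.004 -0.878] F rack [ 0.55  0.03 -0.2 ] w -0.0
slide cm [-6.62  0.12  3.58]
rack x in tool [-0.878  0.001  0.479]
```

View pics/s2.png

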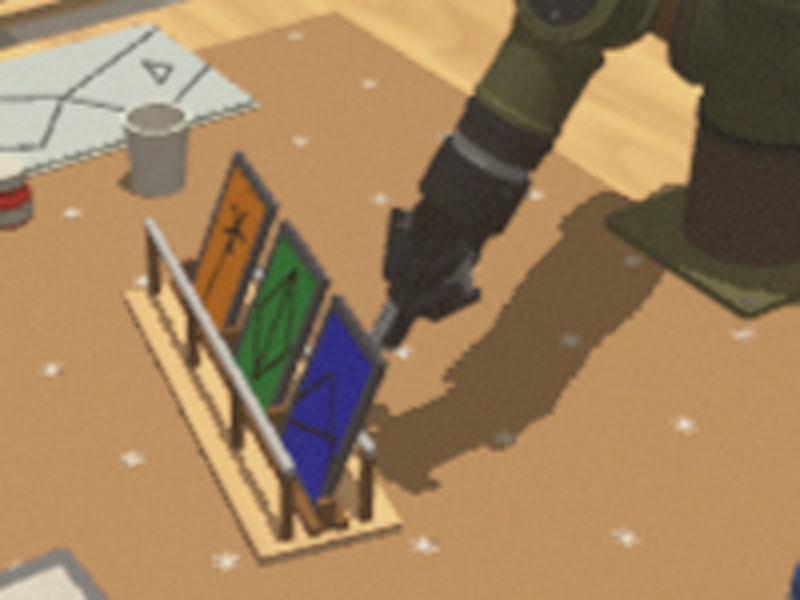

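The crop shows the fingertip at (385,330), right in front of the blue panel's upper part. All is as planned, so I push slowly along rack +x.

```bash
python3 -m inch '[{"slide":[-0.3,0,0.16],"turn":[0,0,0],"grip":1},{"slide":[-0.6,0,0.33],"turn":[0,0,0],"grip":1},{"slide":[-0.9,0,0.49],"turn":[0,0,0],"grip":1},{"slide":[-1.2,0,0.65],"turn":[0,0,0],"grip":1},{"slide":[-1.5,0,0.82],"turn":[0,0,0],"grip":1},{"slide":[-1.8,0,0.98],"turn":[0,0,0],"grip":1},{"slide":[-2.1,0,1.15],"turn":[0,0,0],"grip":1},{"slide":[-2.4,0,1.31],"turn":[0,0,0],"grip":1}]'
python3 -c "from h import *; rep()"
python3 -m inch '[{"slide":[-0.3,0,0.16],"turn":[0,0,0],"grip":1},{"slide":[-0.6,0,0.33],"turn":[0,0,0],"grip":1},{"slide":[-0.9,0,0.49],"turn":[0,0,0],"grip":1},{"slide":[-1.2,0,0.65],"turn":[0,0,0],"grip":1},{"slide":[-1.5,0,0.82],"turn":[0,0,0],"grip":1},{"slide":[-1.8,0,0.98],"turn":[0,0,0],"grip":1},{"slide":[-2.1,0,1.15],"turn":[0,0,0],"grip":1},{"slide":[-2.4,0,1.31],"turn":[0,0,0],"grip":1}]'
python3 - <<'E'
from h import *
slide([0,.122,.138])
p=read_camera("scene")
cv2.imwrite("pics/s3.png",cv2.resize(p["image"][120:270,240:440,::-1],None,fx=4,fy=4,interpolation=cv2.INTER_CUBIC))
E
```

```text
clock: 4.65
eef_pos: [0.5404, 0.084, 0.1375]
eef_rot: [[-0.855, 0.227, 0.466], [0.197, 0.974, -0.112], [-0.479, -0.004, -0.878]]
ft_force: [-0.1, -0.2, 0.7]
gripper_width: -0.0
grasp_force: 0.2
t 4.65 tcp in rack [-0.0474  0.1208  0.1375] toolz [ 0.479 -0.004 -0.878] F rack [-0.04 -0.18  0.67] w -0.0
clock: 5.45
eef_pos: [0.5671, 0.0779, 0.1376]
eef_rot: [[-0.855, 0.226, 0.466], [0.197, 0.974, -0.112], [-0.48, -0.004, -0.878]]
ft_force: [0.6, -1.0, 0.7]
gripper_width: 0.001
grasp_force: 0.0
t 5.45 tcp in rack [-0.0199  0.1209  0.1376] toolz [ 0.48  -0.004 -0.878] F rack [ 0.76 -0.84  0.67] w 0.0
slide cm [-1.77  0.11  0.93]
rack x in tool [-0.878  0.001  0.48 ]
```

View pics/s3.png

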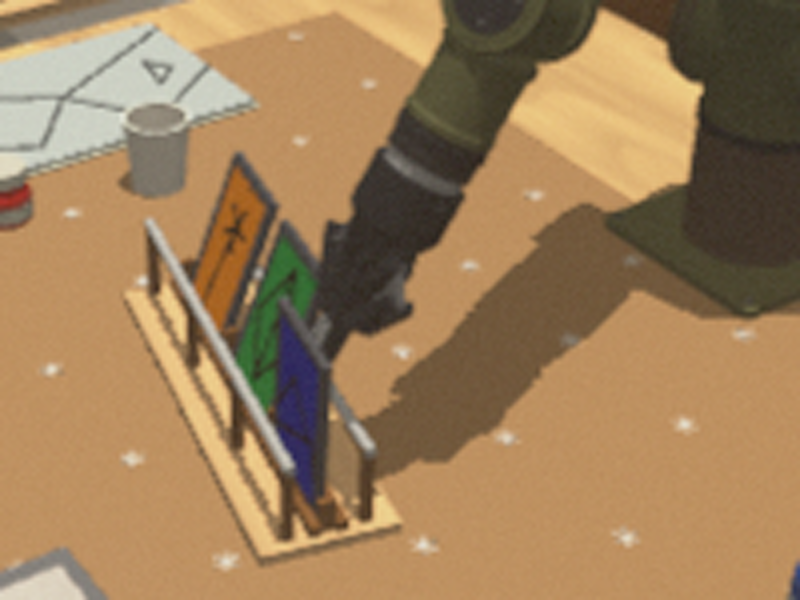

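The blue panel is now upright, its top at (300,300), following the fingertip; green and amber are untouched. I continue about 2.5 cm more.

```bash
python3 -m inch '[{"slide":[-0.3,0,0.16],"turn":[0,0,0],"grip":1},{"slide":[-0.6,0,0.33],"turn":[0,0,0],"grip":1},{"slide":[-0.9,0,0.49],"turn":[0,0,0],"grip":1},{"slide":[-1.2,0,0.65],"turn":[0,0,0],"grip":1},{"slide":[-1.5,0,0.82],"turn":[0,0,0],"grip":1},{"slide":[-1.8,0,0.98],"turn":[0,0,0],"grip":1},{"slide":[-2.1,0,1.15],"turn":[0,0,0],"grip":1},{"slide":[-2.1,0,1.15],"turn":[0,0,0],"grip":1}]'
python3 - <<'E'
from h import *
slide([-.12,.121,.138])
p=read_camera("scene")
cv2.imwrite("pics/s4.png",cv2.resize(p["image"][120:270,240:440,::-1],None,fx=4,fy=4,interpolation=cv2.INTER_CUBIC))
E
```

```text
clock: 6.3
eef_pos: [0.5908, 0.0725, 0.1378]
eef_rot: [[-0.855, 0.227, 0.467], [0.197, 0.974, -0.112], [-0.48, -0.004, -0.877]]
ft_force: [-0.2, -0.0, -0.3]
gripper_width: -0.0
grasp_force: 0.0
t 6.3 tcp in rack [0.0043 0.121  0.1378] toolz [ 0.48  -0.004 -0.877] F rack [-0.22 -0.09 -0.33] w -0.0
slide cm [ 1.09e+01 -1.00e-02 -5.99e+00]
rack x in tool [-0.877  0.001  0.48 ]
```

View pics/s4.png

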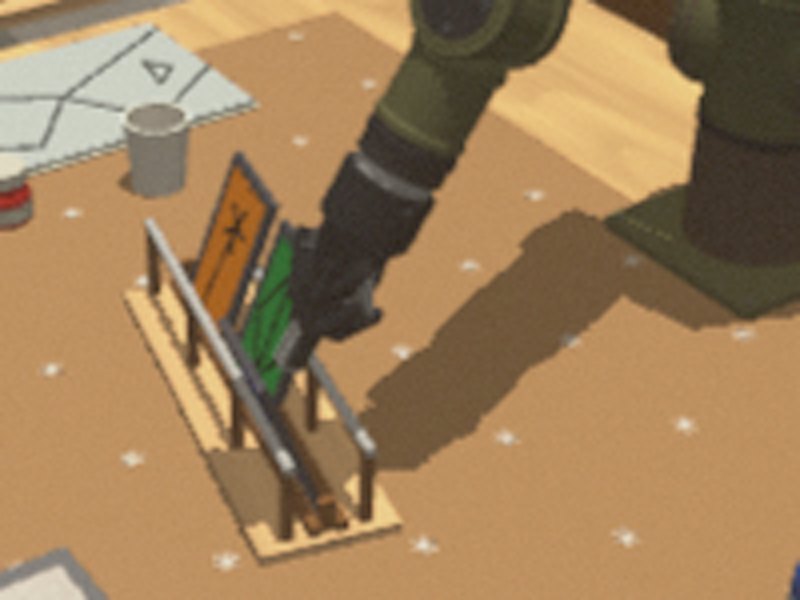

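Blue has fallen onto the rear rail, seen edge-on at (265,390). I retract, shift 24.3 cm sideways to amber and approach.

```bash
python3 -m inch '[{"slide":[2,0,-1.1],"turn":[0,0,0],"grip":1},{"slide":[4.5,0,-2.5],"turn":[0,0,0],"grip":1},{"slide":[7,0,-3.8],"turn":[0,0,0],"grip":1},{"slide":[9,0,-4.9],"turn":[0,0,0],"grip":1},{"slide":[11,0,-6],"turn":[0,0,0],"grip":1},{"slide":[11,0,-6],"turn":[0,0,0],"grip":1},{"slide":[11,0,-6],"turn":[0,0,0],"grip":1},{"slide":[11,0,-6],"turn":[0,0,0],"grip":1}]'
python3 -m inch '[{"slide":[0,-4,0],"turn":[0,0,0],"grip":1},{"slide":[0,-8,0],"turn":[0,0,0],"grip":1},{"slide":[0,-12,0],"turn":[0,0,0],"grip":1},{"slide":[0,-16,0],"turn":[0,0,0],"grip":1},{"slide":[0,-20,0],"turn":[0,0,0],"grip":1},{"slide":[0,-24.3,0],"turn":[0,0,0],"grip":1},{"slide":[0,-24.3,0],"turn":[0,0,0],"grip":1},{"slide":[0,-24.3,0],"turn":[0,0,0],"grip":1}]'
python3 - <<'E'
from h import *
slide([-.075,-.122,.138])
E
```

```text
clock: 7.15
eef_pos: [0.4696, 0.1012, 0.1382]
eef_rot: [[-0.854, 0.227, 0.468], [0.198, 0.974, -0.111], [-0.481, -0.003, -0.877]]
ft_force: [0.3, 0.3, 0.9]
gripper_width: -0.001
grasp_force: 0.0
clock: 7.95
eef_pos: [0.4134, -0.1382, 0.1388]
eef_rot: [[-0.854, 0.232, 0.466], [0.202, 0.973, -0.114], [-0.48, -0.004, -0.877]]
ft_force: [0.5, -0.5, -0.6]
gripper_width: -0.001
grasp_force: 0.0
t 7.95 tcp in rack [-0.121  -0.1243  0.1388] toolz [ 0.48  -0.006 -0.877] F rack [ 0.56 -0.41 -0.64] w -0.0
slide cm [-4.    0.26  2.28]
rack x in tool [-0.877  0.006  0.48 ]
```

```bash
python3 -m inch '[{"slide":[-0.8,0.1,0.45],"turn":[0,0,0],"grip":1},{"slide":[-1.6,0.1,0.9],"turn":[0,0,0],"grip":1},{"slide":[-2.4,0.2,1.35],"turn":[0,0,0],"grip":1},{"slide":[-3.2,0.2,1.8],"turn":[0,0,0],"grip":1},{"slide":[-4,0.25,2.25],"turn":[0,0,0],"grip":1},{"slide":[-4,0.25,2.25],"turn":[0,0,0],"grip":1},{"slide":[-4,0.25,2.25],"turn":[0,0,0],"grip":1},{"slide":[-4,0.25,2.25],"turn":[0,0,0],"grip":1}]'
python3 -m inch '[{"slide":[-0.3,0,0.16],"turn":[0,0,0],"grip":1},{"slide":[-0.6,0,0.33],"turn":[0,0,0],"grip":1},{"slide":[-0.9,0,0.49],"turn":[0,0,0],"grip":1},{"slide":[-1.2,0,0.65],"turn":[0,0,0],"grip":1},{"slide":[-1.5,0,0.82],"turn":[0,0,0],"grip":1},{"slide":[-1.8,0,0.98],"turn":[0,0,0],"grip":1},{"slide":[-2.1,0,1.15],"turn":[0,0,0],"grip":1},{"slide":[-2.4,0,1.31],"turn":[0,0,0],"grip":1}]'
python3 -c "from h import *; rep()"
python3 -m inch '[{"slide":[-0.3,0,0.16],"turn":[0,0,0],"grip":1},{"slide":[-0.6,0,0.33],"turn":[0,0,0],"grip":1},{"slide":[-0.9,0,0.49],"turn":[0,0,0],"grip":1},{"slide":[-1.2,0,0.65],"turn":[0,0,0],"grip":1},{"slide":[-1.5,0,0.82],"turn":[0,0,0],"grip":1},{"slide":[-1.8,0,0.98],"turn":[0,0,0],"grip":1},{"slide":[-2.1,0,1.15],"turn":[0,0,0],"grip":1},{"slide":[-2.4,0,1.31],"turn":[0,0,0],"grip":1}]'
python3 -c "from h import *; rep()"
```

```text
clock: 8.75
eef_pos: [0.4577, -0.1435, 0.1375]
eef_rot: [[-0.856, 0.226, 0.465], [0.197, 0.974, -0.112], [-0.478, -0.004, -0.878]]
ft_force: [0.1, -0.3, -0.3]
gripper_width: 0.003
grasp_force: 0.0
clock: 9.55
eef_pos: [0.4852, -0.15, 0.1378]
eef_rot: [[-0.855, 0.226, 0.466], [0.197, 0.974, -0.112], [-0.479, -0.004, -0.878]]
ft_force: [0.0, 0.8, 0.7]
gripper_width: -0.002
grasp_force: 0.2
t 9.55 tcp in rack [-0.0484 -0.1196  0.1378] toolz [ 0.479 -0.004 -0.878] F rack [-0.15  0.81  0.74] w -0.0
clock: 10.35
eef_pos: [0.5119, -0.1562, 0.1379]
eef_rot: [[-0.855, 0.226, 0.466], [0.197, 0.974, -0.112], [-0.479, -0.004, -0.878]]
ft_force: [0.0, 0.1, 0.0]
gripper_width: 0.002
grasp_force: 0.0
t 10.35 tcp in rack [-0.021  -0.1196  0.1379] toolz [ 0.479 -0.004 -0.878] F rack [0.01 0.08 0.01] w 0.0
```

```bash
python3 -m inch '[{"slide":[-0.3,0,0.16],"turn":[0,0,0],"grip":1},{"slide":[-0.6,0,0.33],"turn":[0,0,0],"grip":1},{"slide":[-0.9,0,0.49],"turn":[0,0,0],"grip":1},{"slide":[-1.2,0,0.65],"turn":[0,0,0],"grip":1},{"slide":[-1.5,0,0.82],"turn":[0,0,0],"grip":1},{"slide":[-1.8,0,0.98],"turn":[0,0,0],"grip":1},{"slide":[-2.2,0,1.2],"turn":[0,0,0],"grip":1},{"slide":[-2.2,0,1.2],"turn":[0,0,0],"grip":1}]'
python3 -m inch '[{"slide":[2,0,-1.1],"turn":[0,0,0],"grip":1},{"slide":[4.5,0,-2.5],"turn":[0,0,0],"grip":1},{"slide":[7,0,-3.8],"turn":[0,0,0],"grip":1},{"slide":[9,0,-4.9],"turn":[0,0,0],"grip":1},{"slide":[11,0,-6],"turn":[0,0,0],"grip":1},{"slide":[13,0,-8],"turn":[0,0,0],"grip":1},{"slide":[14,0,-10],"turn":[0,0,0],"grip":1},{"slide":[14,0,-10],"turn":[0,0,0],"grip":1}]'
python3 - <<'E'
from h import *
rep()
p=read_camera("scene")
a=cv2.resize(p["image"][140:260,250:360,::-1],None,fx=4,fy=4,interpolation=cv2.INTER_CUBIC)
q=read_camera("top")
b=cv2.resize(q["image"][145:230,255:415,::-1],None,fx=2.2,fy=2.2,interpolation=cv2.INTER_CUBIC)
o=np.zeros((480,800,3),np.uint8);o[:,:440]=a;o[:b.shape[0],446:446+b.shape[1]]=b
cv2.imwrite("pics/f.png",o)
for l in ["blue_panel","amber_panel","green_panel"]:
    for pic in(p,q): print(l,[(Rr.T@(world(pic,r["centre"])-c0)).round(3).tolist() for r in spot_in(l,pic)[:1]])
E
```

```text
clock: 11.15
eef_pos: [0.5369, -0.1621, 0.1382]
eef_rot: [[-0.855, 0.226, 0.467], [0.197, 0.974, -0.112], [-0.48, -0.004, -0.877]]
ft_force: [-0.3, -0.5, -0.5]
gripper_width: -0.004
grasp_force: 0.0
clock: 11.95
eef_pos: [0.3679, -0.1226, 0.159]
eef_rot: [[-0.855, 0.227, 0.467], [0.197, 0.974, -0.112], [-0.48, -0.004, -0.877]]
ft_force: [0.5, 0.5, 0.2]
gripper_width: -0.003
grasp_force: 0.0
t 11.95 tcp in rack [-0.1688 -0.1194  0.159 ] toolz [ 0.48  -0.004 -0.877] F rack [0.38 0.58 0.18] w -0.0
blue_panel [[0.036, 0.172, 0.121]]
blue_panel [[0.027, 0.123, 0.096]]
amber_panel []
amber_panel [[0.024, -0.117, 0.101]]
green_panel [[-0.026, 0.009, 0.098]]
green_panel [[-0.028, 0.003, 0.111]]
```

View pics/f.png

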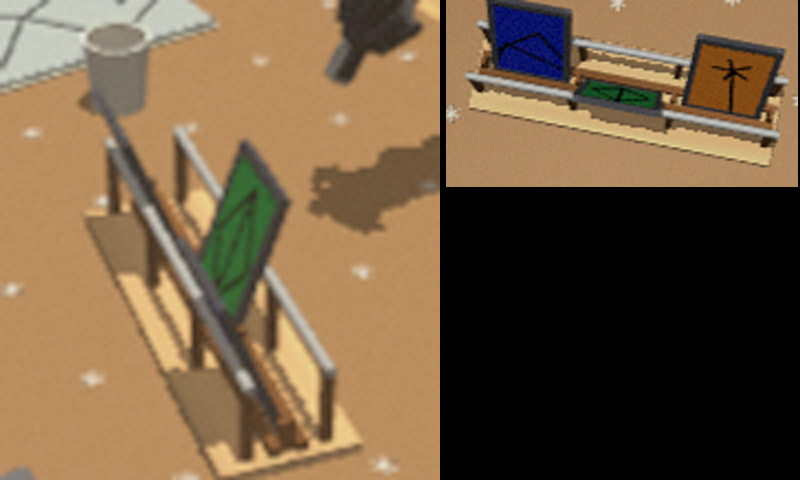

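Both the blue panel (530,40) and the amber panel (733,75) now lean on the rear rail. Green still leans forward, and the gripper is clear.

```bash
python3 -c "from cell import *; print(hand_in())"
```

```text
the job is handed in; nothing more can be done
None
```

The blue and amber panels now lean back on the rear rail with their lower edges in their own bays, green still leans forward, and the job is handed in; the hand-in gave no verdict.

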